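Open the spring-loaded air-line filter

TASK

Unscrew the round cap of the air-line filter on the bench, keeping hold of it as it comes free because the spring inside throws it off, and set it down in the wooden tray, standing on its open rim. Do not let it spring off or drop, and leave the other things on the bench where they are.

Things in the scene. Friction and masses are not known exactly. Their poses are not given: they have to be found in the camera images.
- filter_housing: grey cast filter housing on a 130x130 mm steel plate fixed to the bench, about 115 mm high to the neck's shoulder, with a brass stub on either side; origin at the centre of its underside
- neck: the filter's fixed threaded steel neck, under the cap at the start; origin at the centre of its shoulder, z axis = thread axis pointing out of the neck, leaning 0.35 rad from vertical, towards the robot or somewhat aside as the housing is turned. Core 37 mm across, 48 mm over the thread, 44 mm tall.
- neck_top (a point): centre of the neck's end face, 44 mm out from its shoulder along the thread axis. Through it a spring plunger pushes the cap outwards all the time with 4 to 7 N, and throws it a further 16 mm off the neck when the thread ends.
- cap: plain aluminium screw cap with a ribbed side, 60 mm in diameter (solid to the fingers), 66 mm tall, about 0.2 kg; origin at the centre of its open rim, z axis towards its closed top. Upper 22 mm solid, hollow skirt below. It starts screwed home on the neck, its rim 2 mm above the shoulder.
- cap_top (a point): centre of the cap's closed top face, 66 mm from its rim. Seen from here it unscrews anticlockwise, rises 27 mm a turn and frees after about 1.2 turns (risen about 32 mm), so it must be regripped on the way; between grips it stays where it is.
- tray: square open wooden tray fixed to the bench, 170x170 mm outside, 18 mm high, walls and floor 5 mm thick; origin at the centre of its underside, sides along its x and y axes. The cap must finish in it.
- sanding_block: cork-brown sanding block 57x87x29 mm lying loose, to be left alone; origin at the centre of its underside
- honing_oil: small brown dropper bottle 34 mm across and 102 mm tall, standing loose, to be left alone; origin at the centre of its underside
- slip_stone: grey sharpening stone 41x100x15 mm lying loose between filter and tray, to be left alone; origin at the centre of its underside
- masking_tape: roll of masking tape 100 mm across, 25 mm high, lying loose at the front, to be left alone; origin at the centre of its underside
Not all that is in view belongs to the job. Of the things shaped like the cap, the aluminium one is meant.

How it is judged:
By the outcome, as a careful person would: the job done as asked, in the order asked, and still so for the second after the job is handed in, with the robot touching nothing.
It also fails if it takes over 72 s, if anything falls off the work surface, if the arm or the gripper's body presses on something with over 40 N, if the wrist force passes 120 N, or if a joint passes its speed limit or range.

ROBOT

A 6-joint arm with a two-finger parallel gripper is mounted at the origin on a cart in front of the work surface, level with it; the furniture and walls round the work are solid. World frame = base frame: x ahead of the robot, y to its left, z up, the work surface at z = 0. Lengths are in m, angles in degrees, forces in N, time in s.
With the tool pointing down it reaches from about 0.3 to 0.75 m from the base axis. Payload 8.5 kg.
Tool frame: the origin (TCP) lies at the very end of the fingers, on their centre line; the grasp point (between the pads) lies 19 mm behind it; z points along the fingers, y is the line along which they close (so a half turn about z gives the same grasp; the last joint's range is limited). The gripper opens to 85 mm and grips with 20 to 120 N. Pads are 22 mm wide; open, the fingers measure 114 mm over their backs; the gripper's body (76 mm by 85 mm) begins 54 mm behind the grasp point. The pads swing forward as they close: fully open they stand 13 mm farther back than shut.
Start: joints at [-87.107, 21.807, 74.336, -0, 83.858, -12.336], TCP at [0.144, -0.531, 0.201] pointing down, gripper open.
Joint ranges: [-178.18, 178.18], [-50.72, 133.34], [12.68, 142.11], [-81.47, 261.47], [9.98, 163.14], [-165.26, 165.26]. Speed limits (degrees/s): [136.94, 136.94, 180, 180, 180, 180].

INTERFACE

Orientations are given as a 3x3 rotation matrix whose columns are the frame's x, y, z axes.
In Python, from rig import env gives the robot as it stands.
- The arm moves only by the tool move_arm, never from a script. Its argument "plan" is a list of rows, each a list of 7 numbers: the turn, a rotation vector about the tool's x, y, z in degrees, then the shift along the tool's x, y, z in cm, then the gripper command: -1 is shut, 1 is fully open, values between are in proportion. In form: [[ax, ay, az, tx, ty, tz, jaw], ...]. A call has 1 to 5 rows; each row is the pose to reach, as a shift and turn from the pose commanded when the call began, along the tool's axes at that moment; what a row does not reach only later rows make up. A row lasts 1/10 s, in which the tool goes at most 50 mm and 8.59 degrees, less where a joint would pass 70% of its speed; a pose out of reach is approached as far as the arm can. A call with a gripper value outside its range is refused whole. The fingers move at their own pace and stop on an object; "squeeze" is the grip in N (left out, the last holds). Time passes only in rows, so rows that repeat a pose let the fingers close. It gives the time, the measured TCP pose, the force, the opening and the grip force at its end, in the units of the state.
- env.observe(): the state, without advancing time (a new reading comes with each control period).
- env.get_image(name): name is "scene" or "top" or "wrist"; returns a dict with "color" (420x560x3 uint8, red, green, blue), "fov_y" (degrees; the focal length in pixels is half the picture's height over the tangent of half this angle, whatever the lens; pixels are square), "cx", "cy" (the principal point, pixels), "R" (3x3) and "t" (3): a world point X has camera coordinates R X + t. Camera axes: x right, y down, z forward; pixel columns grow to the right and rows downward; lengths in m; the calibration is good to about 2 mm. A picture is of the moment at which its call begins. There is no depth.
- env.close_job(): hands the job in; it is judged then, once.
Trained networks look in a picture, given as the dict that the camera call returned (one of the last four; its "shot" number tells which), for a name from the list of things; names that differ only in an ending like _2 or _b are one class to them, and where a whole thing is asked for, a point or a joint stands for the part that bears it (a point fixed in the world has none). Each returns a list of dicts, best first, with "conf" (0 to 1); they miss things now and then, are a little off and sometimes report something else, mostly with a low value. They report only what shows in the picture. A call takes as long as a camera call. They do not tell look-alikes from the thing itself.
- env.outline_of(target, picture): "mask" (420x560 bool, what is visible of it) and "bbox" ([centre column, centre row, width, height] in pixels, round what is visible of it).
- env.tip_of(target, picture): "pixel" ([column, row] in pixels: a listed point, or the origin of a listed thing).
The state is a dict: "time_s": time; "q": joint angles; "qvel": joint speeds; "joint_efforts": joint torques, N m; "position": TCP position; "tool_rot": TCP orientation; "ft_force": force on the tool from outside, world axes, zero at the start; "wrist_torque": the same for the moment, N m; "grip_width": finger opening in m; "gripper_force": force on a finger pad.
Only numpy, scipy, OpenCV 4.12 (cv2) and the standard library are available. Lean on these libraries where they do the work, as an engineer would, in place of code of your own. Each camera call takes 0.05 s, during which the arm holds its last target. There are 200 camera calls.

## Working session

There is one attempt and no reset: what is moved stays moved. The work goes in short steps, Python scripts to look and compute and a tool call to move; the robot and the scene stay as the last step left them, time stands still between calls to the robot, and variables do not carry over. Pictures are saved under pics/ and viewed, at most 13 in all, crops included, and the job is handed in when it is done.

Besides the shell and the picture viewer there is one more tool, called after "Emit:" as name([rows], argument=value, ...), one row to a line, values as JSON. move_arm: Moves the arm, as the interface text tells. Its arguments: {"type":"object","properties":{"plan":{"type":"array"},"squeeze":{"type":"number"}},"required":["plan"]}

```bash
mkdir -p pics; ls; python3 - <<'E'
from rig import env
import cv2,numpy as np
P={}
for n in("scene","top"):
    p=env.get_image(n);P[n]=p
    cv2.imwrite(f"pics/{n}0.png",p["color"][:,:,::-1])
    print(n,p["fov_y"],p["cx"],p["cy"],np.round(p["R"],3).tolist(),np.round(p["t"],3).tolist())
    for t in("cap","cap_top","neck","tray","filter_housing","slip_stone","honing_oil","sanding_block","masking_tape"):
        print(t,[(np.round(d["pixel"],1).tolist(),round(d["conf"],2)) for d in env.tip_of(t,p)][:3],[(np.round(d["bbox"]).tolist(),round(d["conf"],2)) for d in env.outline_of(t,p)][:3])
a=P["scene"]["color"];b=P["top"]["color"]
cv2.imwrite("pics/both.png",cv2.resize(np.vstack([a,b]),(800,1200))[:,:,::-1])
s=env.observe();print(s["time_s"],s["position"],np.round(s["tool_rot"],3).tolist())
E
```

```text
pics
scene 43.98856595957929 283.5909425123107 208.29036391990616 [[-0.668, -0.744, 0.001], [-0.501, 0.449, -0.74], [0.55, -0.494, -0.673]] [0.372, 0.367, 1.011]
cap [([309.2, 327.0], 0.96), ([376.6, 248.2], 0.77), ([342.3, 178.3], 0.73)] [([351.0, 169.0, 36.0, 37.0], 0.97), ([435.0, 252.0, 27.0, 25.0], 0.97), ([365.0, 243.0, 32.0, 35.0], 0.77)]
cap_top [([350.1, 238.3], 0.94), ([354.9, 160.8], 0.75), ([281.6, 343.1], 0.62)] [([435.0, 253.0, 21.0, 28.0], 0.9), ([349.0, 169.0, 37.0, 34.0], 0.87), ([297.0, 333.0, 46.0, 44.0], 0.77)]
neck [] []
tray [([225.1, 281.7], 0.75), ([341.1, 212.1], 0.47)] [([224.0, 283.0, 100.0, 86.0], 0.96)]
filter_housing [([338.5, 210.7], 0.96), ([346.4, 177.0], 0.59), ([224.3, 280.2], 0.27)] [([337.0, 200.0, 64.0, 56.0], 0.74)]
slip_stone [([283.8, 241.2], 0.61)] [([285.0, 244.0, 39.0, 31.0], 0.75)]
honing_oil [([241.6, 191.9], 0.88)] [([243.0, 180.0, 14.0, 29.0], 0.82)]
sanding_block [([237.7, 219.5], 0.63)] [([233.0, 214.0, 36.0, 24.0], 0.88)]
masking_tape [([331.8, 293.4], 0.71)] [([332.0, 289.0, 38.0, 40.0], 0.87)]
top 47.2858174686429 280.3473553361557
[... 488 characters left out ...]
)]
neck [] [([271.0, 299.0, 41.0, 40.0], 0.74), ([272.0, 163.0, 34.0, 26.0], 0.21)]
tray [([212.4, 225.3], 0.68)] [([210.0, 227.0, 74.0, 78.0], 0.69)]
filter_housing [([357.4, 229.8], 0.74), ([211.3, 226.0], 0.25)] [([360.0, 229.0, 67.0, 58.0], 0.62)]
slip_stone [([277.9, 230.4], 0.65), ([356.8, 230.8], 0.36), ([300.2, 143.2], 0.28)] [([278.0, 231.0, 38.0, 23.0], 0.92)]
honing_oil [([303.4, 143.4], 0.7)] [([303.0, 138.0, 8.0, 21.0], 0.73)]
sanding_block [([270.9, 164.0], 0.9)] [([271.0, 165.0, 30.0, 28.0], 0.55)]
masking_tape [([269.3, 301.1], 0.71)] [([271.0, 301.0, 43.0, 42.0], 0.95)]
1.9 [ 0.144461   -0.53066581  0.20051533] [[0.965, 0.263, -0.0], [0.263, -0.965, 0.0], [-0.0, -0.0, -1.0]]
```

View pics/scene0.png

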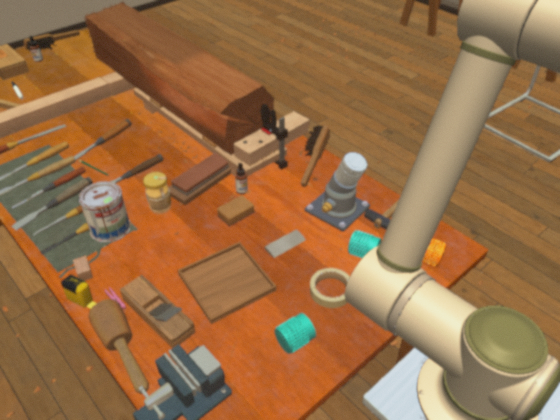

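View pics/top0.png

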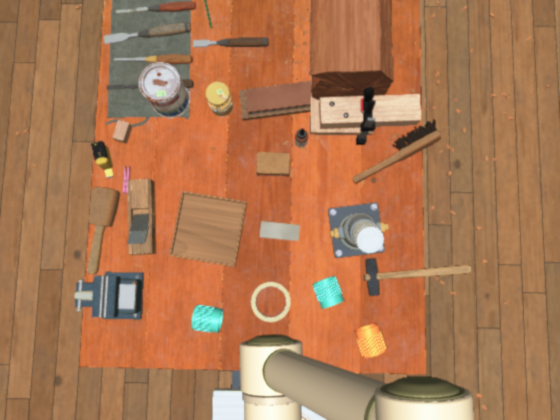

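The pictures show the filter with its aluminium cap at scene (351,169) / top (368,236), and the tray at scene (225,282) / top (212,226). The teal and orange caps are look-alikes. Next I triangulate.

```bash
cat > h.py <<'E'
from rig import env
import numpy as np, cv2
from scipy.optimize import least_squares
from scipy.spatial.transform import Rotation as Ro
def f(p): return p["color"].shape[0]/2/np.tan(np.radians(p["fov_y"])/2)
def proj(p,X):
    c=np.atleast_2d(X)@np.array(p["R"]).T+np.array(p["t"])
    return c[:,:2]/c[:,2:]*f(p)+[p["cx"],p["cy"]]
def ray(p,uv):
    R=np.array(p["R"]);d=R.T@np.array([(uv[0]-p["cx"])/f(p),(uv[1]-p["cy"])/f(p),1]);return -R.T@p["t"],d/np.linalg.norm(d)
def atz(p,uv,z):
    o,d=ray(p,uv);return o+d*(z-o[2])/d[2]
def tri(obs):
    r=lambda X:np.concatenate([proj(p,X)[0]-uv for p,uv in obs])
    s=least_squares(r,[.5,0,.1]);return s.x,np.abs(s.fun).max()
def near(ds,uv,k="pixel",r=15):
    ds=[d for d in ds if np.hypot(*(np.array(d[k][:2])-uv))<r];return ds[0] if ds else None
def rows(Rt,pt):
    """turn (deg rotvec, tool) and shift (cm, tool) from the present pose"""
    s=env.observe();R=np.array(s["tool_rot"])
    return np.round(np.degrees(Ro.from_matrix(R.T@Rt).as_rotvec()),1),np.round(R.T@(pt-s["position"])*100,2)
E
python3 - <<'E'
from h import *
S=env.get_image("scene");T=env.get_image("top")
for n,a,b in(("cap_top",(354.9,160.8),(371.6,239.7)),("cap",(342.3,178.3),(361.4,232.3)),("filter_housing",(338.5,210.7),(357.4,229.8)),("tray",(225,281.7),(212.4,225.3)),("slip_stone",(283.8,241.2),(277.9,230.4)),("masking_tape",(331.8,293.4),(269.3,301.1)),("honing_oil",(241.6,191.9),(303.4,143.4))):
    o=[]
    for p,u in((S,a),(T,b)):
        d=near(env.tip_of(n,p),u); o.append((p,d["pixel"] if d else u))
    X,e=tri(o);print(n,X.round(4),round(e,1))
# tray corners, plate corners
for n,z,u in(("tray",.018,(210,227)),):
    d=near(env.outline_of(n,T),u,"bbox");c=cv2.minAreaRect(np.argwhere(d["mask"])[:,::-1].astype(np.float32))
    print(n,[atz(T,q,z).round(3).tolist() for q in cv2.boxPoints(c)])
for u in((330,209),(379,204),(384,254),(335,259)): print("plate",atz(T,u,.01).round(3))
cv2.imwrite("pics/z.png",np.hstack([cv2.resize(S["color"][135:240,285:385],(400,420),interpolation=2),cv2.resize(T["color"][185:285,310:405],(400,420),interpolation=2)])[:,:,::-1])
E
```

```text
cap_top [ 0.5249 -0.197   0.182 ] 2.7
cap [ 0.5375 -0.1905  0.1246] 0.2
filter_housing [ 0.5594 -0.2044 -0.0272] 0.4
tray [ 0.5696  0.1796 -0.0099] 0.3
slip_stone [0.5543 0.0025 0.0077] 0.2
masking_tape [ 0.3737  0.0205 -0.0146] 1.9
honing_oil [ 0.7967 -0.0485  0.0033] 0.6
tray [[0.483, 0.281, 0.018], [0.655, 0.261, 0.018], [0.629, 0.084, 0.018], [0.457, 0.108, 0.018]]
plate [ 0.611 -0.128  0.01 ]
plate [ 0.627 -0.254  0.01 ]
plate [ 0.498 -0.265  0.01 ]
plate [ 0.483 -0.141  0.01 ]
```

View pics/z.png

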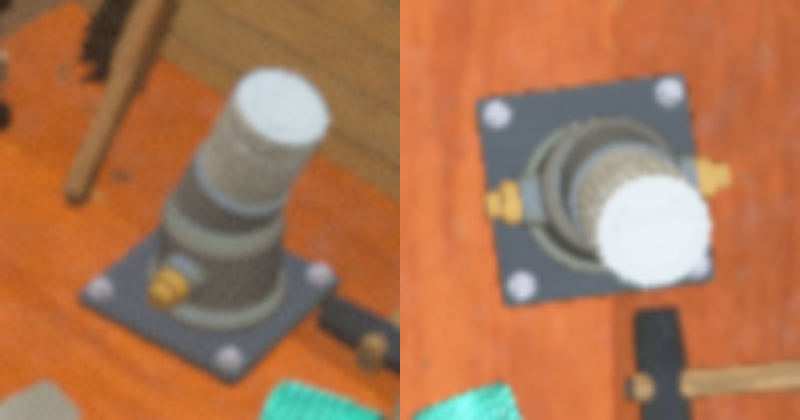

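The crops show the cap top face centred at scene (355.7,161.7) and top (370.3,240). The brass stubs and the plate give the turn of the housing. Next I fit the axis and work out the pregrasp pose.

```bash
python3 - <<'E'
from h import *
S=env.get_image("scene");T=env.get_image("top")
print(tri([(S,(355.7,161.7)),(T,(370.3,240))]))
# fit cap silhouettes: unknown cap_top xyz, azimuth
ms=[(p,near(env.outline_of("cap",p),u,"bbox")) for p,u in((S,(351,169)),(T,(368,236)))]
ms=[(p,d["mask"]) for p,d in ms if d]
print([m.sum() for _,m in ms])
def sil(p,x,az):
    a=np.array([np.sin(.35)*np.cos(az),np.sin(.35)*np.sin(az),np.cos(.35)])
    u=np.cross(a,[0,1,0]);u/=np.linalg.norm(u);v=np.cross(a,u);t=np.linspace(0,2*np.pi,40)[:,None]
    c=.03*(np.cos(t)*u+np.sin(t)*v)
    pts=proj(p,np.vstack([x+c,x-.066*a+c]))
    return cv2.convexHull((pts*8).astype(np.int32).astype(np.float32))/8
def cost(v):
    s=0
    for p,m in ms:
        k=np.zeros((420*4,560*4),np.uint8);cv2.fillConvexPoly(k,((sil(p,v[:3],v[3])+.5)*4).astype(np.int32),255)
        k=cv2.resize(k,(560,420),interpolation=cv2.INTER_AREA)/255.
        s+=np.abs(k-m).sum()
    return s
from scipy.optimize import minimize
for az in(np.radians(186),np.radians(200)):
    r=minimize(cost,[.525,-.197,.18,az],method="Nelder-Mead",options=dict(initial_simplex=np.array([.525,-.197,.18,az])+np.vstack([np.zeros(4),np.diag([.006,.006,.006,.2])])))
    print(r.x.round(4),np.degrees(r.x[3]),r.fun)
E
```

```text
(array([ 0.51842122, -0.2019566 ,  0.17757917]), np.float64(0.4508476259971417))
[np.int64(774), np.int64(785)]
[ 0.5192 -0.2011  0.1783  3.232 ] 185.1800392665397 91.90588235294118
[ 0.519  -0.2005  0.1794  3.1961] 183.12499693728242 91.88627450980391
```

```bash
cat >> h.py <<'E'
AX=np.array([np.sin(.35)*np.cos(np.radians(185.5)),np.sin(.35)*np.sin(np.radians(185.5)),np.cos(.35)])
CT=np.array([.519,-.201,.179])
def down(yaw,z=(0,0,-1)):
    y=np.radians(yaw);V=np.array([[np.cos(y),np.sin(y),0],[np.sin(y),-np.cos(y),0],[0,0,-1.]])
    z=np.array(z,float);c=np.cross([0,0,-1],z);n=np.linalg.norm(c)
    return V if n<1e-9 else Ro.from_rotvec(c/n*np.arcsin(n)).as_matrix()@V
E
python3 -c "
from h import *
print(rows(down(-36,-AX),CT+.09*AX))"
```

```text
(array([ 5.7, 19.9, 50.7]), array([ 41.76, -22.49,  -6.3 ]))
```

Emit:
move_arm([
  [1,4,10,8.4,-4.5,-1.3,1],
  [2,8,20,16.8,-9,-2.5,1],
  [3,12,30,25.2,-13.5,-3.8,1],
  [4.5,16,40,33.6,-18,-5,1],
  [5.7,19.9,50.7,41.8,-22.5,-6.3,1],
], squeeze=80)

```text
time_s: 3.45
position: [0.3256, -0.359, 0.2337]
tool_rot: [[0.874, -0.402, 0.273], [-0.431, -0.901, 0.052], [0.225, -0.163, -0.961]]
ft_force: [0.6, -0.9, -0.4]
grip_width: 0.0855
gripper_force: 0.0
```

Emit:
move_arm([
  [0,0,0,0,0,0,1],
])

```text
time_s: 3.55
position: [0.3265, -0.3567, 0.2344]
tool_rot: [[0.876, -0.397, 0.273], [-0.426, -0.903, 0.052], [0.226, -0.162, -0.961]]
ft_force: [0.8, 1.0, 0.9]
grip_width: 0.0856
gripper_force: 0.0
```

```bash
python3 -c "
from h import *
s=env.observe();print(s['time_s'],np.round(s['q'],1),s['position'],rows(down(-36,-AX),CT+.09*AX))"
```

```text
3.55 [-71.6  10.3  87.   16.2  80.8  40.9] [ 0.32647441 -0.35665902  0.23440019] (array([ 1.1,  4.1, 10.9]), array([  8.34, -20.69,   2.42]))
```

Emit:
move_arm([
  [1.1,4.1,10.9,8.3,-20.7,2.4,1],
  [1.1,4.1,10.9,8.3,-20.7,2.4,1],
  [1.1,4.1,10.9,8.3,-20.7,2.4,1],
  [1.1,4.1,10.9,8.3,-20.7,2.4,1],
  [1.1,4.1,10.9,8.3,-20.7,2.4,1],
])

```text
time_s: 4.05
position: [0.4876, -0.205, 0.2628]
tool_rot: [[0.767, -0.545, 0.34], [-0.588, -0.808, 0.032], [0.257, -0.224, -0.94]]
ft_force: [-0.4, -0.8, 0.2]
grip_width: 0.0849
gripper_force: 0.0
```

Emit:
move_arm([
  [0,0,0,0,0,0,1],
])

```text
time_s: 4.15
position: [0.4874, -0.2054, 0.2625]
tool_rot: [[0.767, -0.544, 0.339], [-0.587, -0.809, 0.032], [0.257, -0.224, -0.94]]
ft_force: [1.0, -0.5, 0.3]
grip_width: 0.0851
gripper_force: 0.0
```

```bash
python3 -c "
from h import *
p=env.get_image('wrist');cv2.imwrite('pics/w1.png',p['color'][:,:,::-1])
s=env.observe();print(s['time_s'],np.round(s['q'],1),s['position'],rows(down(-36,-AX),CT+.09*AX))
print([(np.round(d['pixel'],1),d['conf']) for d in env.tip_of('cap_top',p)])
for d in env.outline_of('cap',p): print(d['bbox'],d['conf'],d['mask'].sum())
print(proj(p,[CT,CT-.066*AX]))
"
```

```text
4.2 [-44.4   9.2  84.8  15.7  73.5  78.6] [ 0.48638664 -0.20652518  0.26207241] (array([0.1, 0.1, 0.3]), array([ 0.03, -0.34, -0.07]))
[(array([271.5, 201. ]), 0.91), (array([278.3, 300.4]), 0.64)]
[304.4, 320.4, 71.1, 79.1] 0.82 3315
[270.8, 192.4, 82.6, 92.5] 0.71 5623
[[272.16913591 199.91790996]
 [272.36702827 178.45830187]]
```

View pics/w1.png

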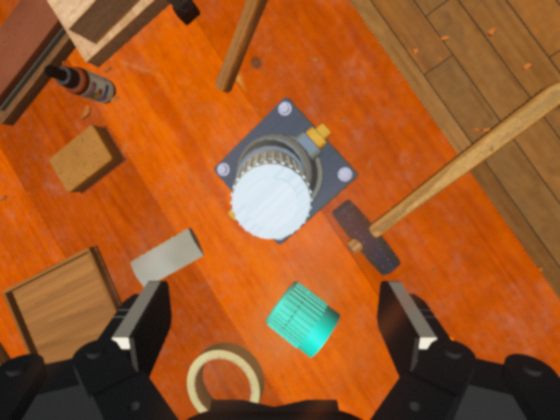

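The wrist picture shows the aluminium cap's top at (271,201). The projection gives (272,200), so the estimate holds. Next I turn about +30° and descend.

Emit:
move_arm([
  [0,0,8,0,-0.3,1.5,1],
  [0,0,16,0,-0.3,3.5,1],
  [0,0,24,0,-0.3,5.5,1],
  [0,0,30,0,-0.3,7,1],
  [0,0,30,0,-0.3,8,1],
])

```text
time_s: 4.8
position: [0.5139, -0.2034, 0.1863]
tool_rot: [[0.386, -0.858, 0.338], [-0.916, -0.4, 0.032], [0.108, -0.322, -0.941]]
ft_force: [0.3, -0.9, 0.6]
grip_width: 0.0854
gripper_force: 0.0
```

```bash
python3 -c "
from h import *
s=env.observe();print(s['time_s'],np.round(s['q'],1),s['position'],s['ft_force'],rows(down(-66,-AX),CT-.036*AX))"
```

```text
4.8 [-41.6  15.2  89.9  16.3  62.  108.5] [ 0.51391557 -0.20336324  0.18625267] [ 0.30596729 -0.93789704  0.56451437] (array([ 0.2,  0. , -0.1]), array([-0.1 , -0.31,  4.46]))
```

Emit:
move_arm([
  [0,0,0,-0.1,-0.3,1,1],
  [0,0,0,-0.1,-0.3,2,1],
  [0,0,0,-0.1,-0.3,3,1],
  [0,0,0,-0.1,-0.3,4,1],
  [0,0,0,-0.1,-0.3,4.4,1],
])

```text
time_s: 5.3
position: [0.5317, -0.1985, 0.1459]
tool_rot: [[0.389, -0.857, 0.338], [-0.915, -0.403, 0.032], [0.108, -0.322, -0.941]]
ft_force: [0.2, -0.4, -0.2]
grip_width: 0.0851
gripper_force: 0.0
```

```bash
python3 -c "
from h import *
p=env.get_image('wrist');cv2.imwrite('pics/w2.png',p['color'][:,:,::-1])
for i in range(2):
  s=env.observe();print(s['time_s'],np.round(s['q'],1),s['position'],s['ft_force'],rows(down(-66,-AX),CT-.036*AX));env.get_image('top')"
```

```text
5.35 [-39.7  19.1  91.7  16.9  56.1 108.4] [ 0.53169508 -0.19846519  0.14578736] [ 0.1764545  -0.15941652 -0.95089919] (array([0.2, 0.1, 0.1]), array([0.1 , 0.11, 0.04]))
5.4 [-39.7  19.   91.7  16.9  56.2 108.4] [ 0.5317142  -0.19857021  0.14644153] [-0.41002504  0.26404738  0.93249306] (array([0.2, 0. , 0.1]), array([0.08, 0.13, 0.1 ]))
```

View pics/w2.png

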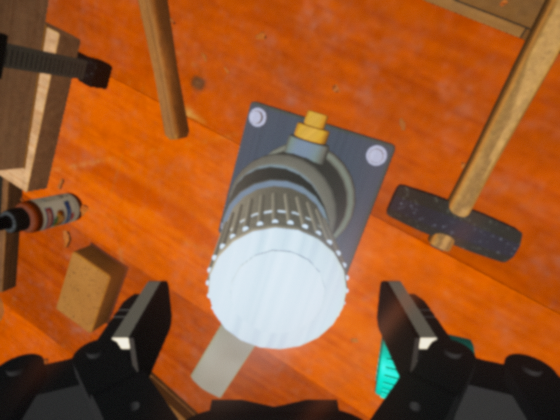

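```bash
python3 -c "
from h import *
p=env.get_image('wrist');s=env.observe();R=np.array(s['tool_rot']);t=s['position']
print(p['fov_y'],f(p),'CT',proj(p,CT))
for z in(0,-.013,-.019,-.036,-.06):
  for y in(-.0425,0,.0425): print(z,y,proj(p,t+R@[0,y,z]).round(0),(np.array(p['R'])@(t+R@[0,y,z])+p['t'])[2].round(3))
C=-np.array(p['R']).T@p['t'];print('cam in tool',R.T@(C-t), (np.array(p['R'])@R).round(2))
print([(np.round(d['pixel'],1),d['conf']) for d in env.tip_of('cap_top',p)])
S=env.get_image('scene');print(proj(S,t));cv2.imwrite('pics/s2.png',cv2.resize(S['color'][90:240,280:440],(800,600*1))[:,:,::-1])
"
```

```text
59.85496219534231 364.79618867510317 CT [[278.33114387 284.10500656]]
0 -0.0425 [[193. 251.]] 0.191
0 0 [[274. 251.]] 0.191
0 0.0425 [[356. 251.]] 0.191
-0.013 -0.0425 [[188. 262.]] 0.179
-0.013 0 [[275. 262.]] 0.179
-0.013 0.0425 [[361. 262.]] 0.179
-0.019 -0.0425 [[185. 268.]] 0.173
-0.019 0 [[275. 268.]] 0.173
-0.019 0.0425 [[364. 268.]] 0.173
-0.036 -0.0425 [[176. 287.]] 0.157
-0.036 0 [[275. 287.]] 0.157
-0.036 0.0425 [[373. 287.]] 0.157
-0.06 -0.0425 [[159. 322.]] 0.134
-0.06 0 [[275. 322.]] 0.134
-0.06 0.0425 [[390. 322.]] 0.134
cam in tool [ 0.08284574 -0.00021621 -0.17364978] [[-0.    1.    0.  ]
 [-0.95 -0.   -0.32]
 [-0.32 -0.    0.95]]
[(array([378.4, 354.7]), 0.64), (array([277.7, 290.6]), 0.63)]
[[349.29304283 169.45097535]]
```

View pics/s2.png

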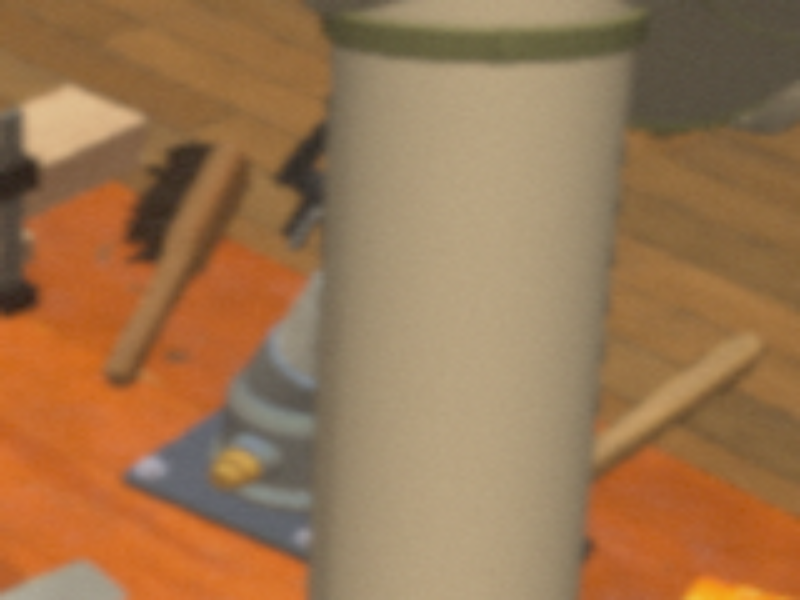

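```bash
python3 -c "
from h import *
S=env.get_image('scene');s=env.observe();R=np.array(s['tool_rot']);t=s['position']
for z in(0,-.013,-.03,-.045):
  print(z,[((proj(S,t+R@[x,-y,z])[0]-[280,90])*[5,4]).round(0).tolist() for y in(.0425,.057) for x in(-.011,.011)])
"
```

```text
0 [[264.0, 296.0], [280.0, 274.0], [239.0, 285.0], [255.0, 263.0]]
-0.013 [[273.0, 283.0], [289.0, 261.0], [247.0, 272.0], [263.0, 250.0]]
-0.03 [[284.0, 266.0], [300.0, 244.0], [258.0, 255.0], [275.0, 233.0]]
-0.045 [[294.0, 251.0], [311.0, 229.0], [268.0, 239.0], [285.0, 217.0]]
```

Emit:
move_arm([
  [0,0,0,0.1,0.1,0.7,1],
  [0,0,0,0.1,0.1,1.2,1],
  [0,0,0,0.1,0.1,1.2,0.3],
  [0,0,0,0.1,0.1,1.2,-0.2],
  [0,0,0,0.1,0.1,1.2,-0.6],
], squeeze=80)

```text
time_s: 6.15
position: [0.5351, -0.1997, 0.1357]
tool_rot: [[0.389, -0.857, 0.339], [-0.915, -0.403, 0.032], [0.109, -0.322, -0.94]]
ft_force: [-2.8, 0.8, 3.6]
grip_width: 0.0574
gripper_force: 84.0
```

Emit:
move_arm([
  [0,0,0,0,0,0,-1],
  [0,0,0,0,0,0,-1],
  [0,0,0,0,0,0,-1],
])

```text
time_s: 6.45
position: [0.5352, -0.1997, 0.1356]
tool_rot: [[0.389, -0.857, 0.339], [-0.915, -0.402, 0.032], [0.109, -0.322, -0.94]]
ft_force: [-4.5, -0.0, 3.5]
grip_width: 0.0572
gripper_force: 84.0
```

```bash
python3 -c "
from h import *
p=env.get_image('wrist');cv2.imwrite('pics/w3.png',p['color'][:,:,::-1])
s=env.observe();print(s['time_s'],np.round(s['q'],1),s['grip_width'],s['gripper_force'],s['ft_force'],s['wrist_torque'],rows(down(-66,-AX),CT-.048*AX))
print('CT',proj(p,CT),[(np.round(d['pixel'],1),d['conf']) for d in env.tip_of('cap_top',p)])"
```

```text
6.5 [-39.5  20.1  92.1  17.1  54.7 108.1] 0.05744245452784169 83.98339748382568 [-3.79170952  0.41685226  3.89378723] [ 0.02316519  0.63211946 -0.00301217] (array([ 0.2, -0. ,  0.1]), array([-0.03,  0.03,  0.17]))
CT [[275.89262181 301.20425548]] [(array([272. , 307.6]), 0.82)]
```

View pics/w3.png

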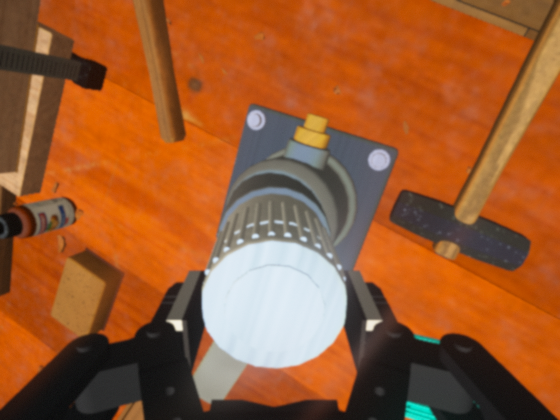

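The cap is held centred between the fingers at (274,305), with an 84 N grip. I start unscrewing.

Emit:
move_arm([
  [0,0,-8,0,0,-0.06,-1],
  [0,0,-16,0,0,-0.12,-1],
  [0,0,-24,0,0,-0.18,-1],
  [0,0,-32,0,0,-0.24,-1],
  [0,0,-40,0,0,-0.3,-1],
])

```text
time_s: 7.05
position: [0.535, -0.2003, 0.139]
tool_rot: [[0.85, -0.402, 0.341], [-0.437, -0.899, 0.03], [0.294, -0.175, -0.94]]
ft_force: [-0.5, -0.2, 4.1]
grip_width: 0.0573
gripper_force: 84.4
```

```bash
python3 -c "
from h import *
s=env.observe();print(s['time_s'],np.round(s['q'],1),s['grip_width'],s['gripper_force'],s['ft_force'],s['wrist_torque'],rows(down(-106+80,-AX),CT-.045*AX))
p=env.get_image('wrist');print('CT',proj(p,CT+.003*AX),[(np.round(d['pixel'],1),d['conf']) for d in env.tip_of('cap_top',p)])"
```

```text
7.05 [-39.6  19.8  91.9  17.1  55.   67.8] 0.05731616592950495 84.38951253890991 [-0.46837548 -0.19041848  4.11648079] [-0.08462351  0.07057264  0.00481396] (array([ 0.1, -0. ,  0.4]), array([-0.16, -0.  ,  0.19]))
CT [[276.04389592 304.31640413]] [(array([274.5, 308.4]), 0.61), (array([252. , 389.2]), 0.57)]
```

Emit:
move_arm([
  [0,0,-8.5,0,0,-0.064,-1],
  [0,0,-17,0,0,-0.128,-1],
  [0,0,-25.5,0,0,-0.191,-1],
  [0,0,-34,0,0,-0.255,-1],
  [0,0,-42.5,0,0,-0.319,-1],
])

```text
time_s: 7.65
position: [0.5339, -0.2001, 0.1418]
tool_rot: [[0.899, 0.274, 0.341], [0.281, -0.959, 0.031], [0.335, 0.068, -0.94]]
ft_force: [-0.2, 0.5, 4.0]
grip_width: 0.0575
gripper_force: 84.4
```

Emit:
move_arm([
  [0,0,-8.5,0,0,-0.064,-1],
  [0,0,-17,0,0,-0.128,-1],
  [0,0,-25.5,0,0,-0.191,-1],
  [0,0,-34,0,0,-0.255,-1],
  [0,0,-42.5,0,0,-0.319,-1],
])

```text
time_s: 8.15
position: [0.5326, -0.1998, 0.1446]
tool_rot: [[0.477, 0.81, 0.34], [0.855, -0.517, 0.032], [0.202, 0.276, -0.94]]
ft_force: [-0.3, 1.5, 3.9]
grip_width: 0.0572
gripper_force: 84.3
```

```bash
python3 -c "
from h import *
s=env.observe();print(s['time_s'],np.round(s['q'],1),s['grip_width'],s['gripper_force'],s['ft_force'],s['wrist_torque'],s['position'],(np.array(s['position'])-CT)@AX)
p=env.get_image('wrist');print('CT',proj(p,CT+.0095*AX),proj(p,CT),[(np.round(d['pixel'],1),d['conf']) for d in env.tip_of('cap_top',p)])"
```

```text
8.15 [-39.8  19.2  91.7  17.   55.9 -16.9] 0.057190794901358886 84.34343218803406 [-0.28332799  1.54840008  3.94861427] [ 0.34582742 -0.0940024   0.10231082] [ 0.53262149 -0.19976764  0.14464825] -0.03695887873336399
CT [[272.70988222 305.13346345]] [[272.76704515 292.44336534]] [(array([273.9, 308.5]), 0.7), (array([ 50.2, 199.8]), 0.57)]
```

Emit:
move_arm([
  [0,0,-8.5,0,0,-0.064,-1],
  [0,0,-17,0,0,-0.128,-1],
  [0,0,-25.5,0,0,-0.191,-1],
  [0,0,-34,0,0,-0.255,-1],
  [0,0,-42.5,0,0,-0.319,-1],
])

```text
time_s: 8.75
position: [0.5313, -0.1997, 0.1474]
tool_rot: [[-0.193, 0.921, 0.339], [0.981, 0.193, 0.032], [-0.036, 0.339, -0.94]]
ft_force: [1.4, 2.5, 3.6]
grip_width: 0.057
gripper_force: 84.3
```

Emit:
move_arm([
  [0,0,-8.5,0,0,-0.064,-1],
  [0,0,-17,0,0,-0.128,-1],
  [0,0,-25.5,0,0,-0.191,-1],
  [0,0,-34,0,0,-0.255,-1],
  [0,0,-42.5,0,0,-0.319,-1],
])

```text
time_s: 9.25
position: [0.5299, -0.1993, 0.1501]
tool_rot: [[-0.764, 0.549, 0.339], [0.593, 0.805, 0.033], [-0.254, 0.226, -0.94]]
ft_force: [-1.1, 4.4, 3.9]
grip_width: 0.0568
gripper_force: 84.4
```

Emit:
move_arm([
  [0,0,-8.5,0,0,-0.064,-1],
  [0,0,-17,0,0,-0.128,-1],
  [0,0,-25.5,0,0,-0.191,-1],
  [0,0,-34,0,0,-0.255,-1],
  [0,0,-42.5,0,0,-0.319,-1],
])

```text
time_s: 9.75
position: [0.5285, -0.1992, 0.1528]
tool_rot: [[-0.935, -0.112, 0.338], [-0.107, 0.994, 0.034], [-0.339, -0.004, -0.941]]
ft_force: [-1.9, 3.4, 2.2]
grip_width: 0.0574
gripper_force: 84.4
```

```bash
python3 -c "
from h import *
s=env.observe();print(s['time_s'],np.round(s['q'],1),s['grip_width'],s['gripper_force'],s['ft_force'],s['wrist_torque'],s['position'],(np.array(s['position'])-CT)@AX)
p=env.get_image('wrist');print('CT',proj(p,CT+.019*AX),proj(p,CT),[(np.round(d['pixel'],1),d['conf']) for d in env.tip_of('cap_top',p)])"
```

```text
9.75 [ -40.1   18.4   91.4   16.8   57.2 -144.1] 0.05742903919907577 84.37264680862427 [-1.94551301  3.41823115  2.19580371] [0.86865791 0.3745737  0.25525013] [ 0.5284848  -0.19915277  0.15279111] -0.02791797035289891
CT [[269.80407533 302.02800497]] [[270.20655646 278.38852752]] [(array([432.4,  15.7]), 0.63)]
```

Emit:
move_arm([
  [0,0,0,0,0,0,1],
  [0,0,0,0,0,0,1],
  [0,0,0,0,0,0,1],
  [0,0,0,0,0,0,1],
  [0,0,0,0,0,0,1],
])

```text
time_s: 10.35
position: [0.5289, -0.2004, 0.1533]
tool_rot: [[-0.934, -0.112, 0.339], [-0.108, 0.994, 0.031], [-0.34, -0.007, -0.94]]
ft_force: [0.1, -0.4, 0.4]
grip_width: 0.0855
gripper_force: 0.0
```

```bash
python3 -c "
from h import *
s=env.observe();print(s['time_s'],np.round(s['q'],1),s['grip_width'],s['ft_force'],s['position'])
p=env.get_image('wrist');cv2.imwrite('pics/w4.png',p['color'][:,:,::-1]);print('CT',proj(p,CT+.019*AX),[(np.round(d['pixel'],1),d['conf']) for d in env.tip_of('cap_top',p)])"
```

```text
10.35 [ -40.1   18.4   91.4   16.8   57.1 -144.1] 0.08548691375246881 [ 0.10081156 -0.42433054  0.4330715 ] [ 0.52894766 -0.2004365   0.1533133 ]
CT [[272.79409454 300.56349074]] [(array([276. , 307.6]), 0.94), (array([435.8,  14.9]), 0.82)]
```

View pics/w4.png

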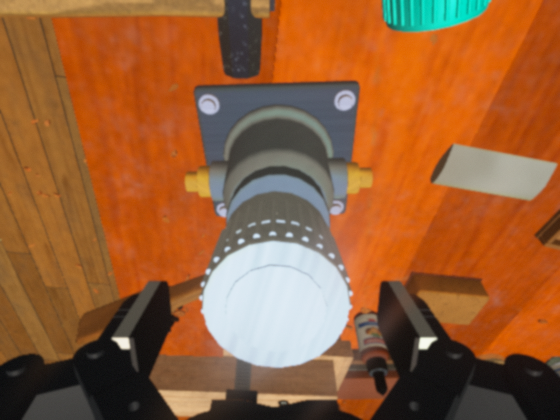

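The cap has risen and stands still at (276,306), and the fingers are clear on both sides. I rotate back by 215° and regrip.

Emit:
move_arm([
  [0,0,8.5,0,0,0,1],
  [0,0,17,0,0,0,1],
  [0,0,25.5,0,0,0,1],
  [0,0,34,0,0,0,1],
  [0,0,42.5,0,0,0,1],
])

```text
time_s: 10.95
position: [0.5289, -0.2003, 0.1534]
tool_rot: [[-0.761, 0.553, 0.339], [0.596, 0.802, 0.031], [-0.255, 0.226, -0.94]]
ft_force: [0.2, -0.3, 0.1]
grip_width: 0.0854
gripper_force: 0.0
```

Emit:
move_arm([
  [0,0,8.5,0,0,0,1],
  [0,0,17,0,0,0,1],
  [0,0,25.5,0,0,0,1],
  [0,0,34,0,0,0,1],
  [0,0,42.5,0,0,0,1],
])

```text
time_s: 11.45
position: [0.5289, -0.2003, 0.1533]
tool_rot: [[-0.188, 0.922, 0.339], [0.982, 0.188, 0.031], [-0.035, 0.339, -0.94]]
ft_force: [0.6, -1.2, -0.1]
grip_width: 0.0855
gripper_force: 0.0
```

Emit:
move_arm([
  [0,0,8.5,0,0,0,1],
  [0,0,17,0,0,0,1],
  [0,0,25.5,0,0,0,1],
  [0,0,34,0,0,0,1],
  [0,0,42.5,0,0,0,1],
])

```text
time_s: 11.95
position: [0.5289, -0.2003, 0.1534]
tool_rot: [[0.484, 0.806, 0.339], [0.851, -0.524, 0.031], [0.203, 0.273, -0.94]]
ft_force: [0.1, -0.6, 0.7]
grip_width: 0.0856
gripper_force: 0.0
```

Emit:
move_arm([
  [0,0,8.5,0,0,0,1],
  [0,0,17,0,0,0,1],
  [0,0,25.5,0,0,0,1],
  [0,0,34,0,0,0,1],
  [0,0,42.5,0,0,0,1],
])

```text
time_s: 12.45
position: [0.5289, -0.2003, 0.1534]
tool_rot: [[0.902, 0.267, 0.339], [0.273, -0.961, 0.031], [0.334, 0.064, -0.94]]
ft_force: [-0.2, 0.2, -0.4]
grip_width: 0.0857
gripper_force: 0.0
```

Emit:
move_arm([
  [0,0,8.5,0,0,0,1],
  [0,0,17,0,0,0,1],
  [0,0,25.5,0,0,0,1],
  [0,0,34,0,0,0,1],
  [0,0,42.5,0,0,0,1],
])

```text
time_s: 12.95
position: [0.5289, -0.2003, 0.1534]
tool_rot: [[0.846, -0.412, 0.339], [-0.448, -0.893, 0.031], [0.29, -0.178, -0.94]]
ft_force: [-0.5, 0.4, 0.3]
grip_width: 0.0855
gripper_force: 0.0
```

```bash
python3 -c "
from h import *
s=env.observe();print(s['time_s'],np.round(s['q'],1),s['grip_width'],s['ft_force'],s['position'])
z=np.array(s['tool_rot'])[:,2];R=np.array(s['tool_rot']);print(R.T@(CT-s['position']), z@-AX)
p=env.get_image('wrist');print('CT',proj(p,CT+.019*AX),[(np.round(d['pixel'],1),d['conf']) for d in env.tip_of('cap_top',p)])"
```

```text
12.95 [-40.1  18.4  91.4  16.8  57.1  68.7] 0.08546844444598514 [-0.51967377  0.37334961  0.3283263 ] [ 0.52892803 -0.20032002  0.15337724]
[-0.00066066  0.00012611 -0.02747911] 0.9999960505009475
CT [[276.21408224 303.09550442]] [(array([272.9, 307.2]), 0.93), (array([256.4, 375.2]), 0.83)]
```

Emit:
move_arm([
  [0,0,0,0,0,0,0.2],
  [0,0,0,0,0,0,-0.4],
  [0,0,0,0,0,0,-1],
  [0,0,0,0,0,0,-1],
  [0,0,0,0,0,0,-1],
], squeeze=90)

```text
time_s: 13.55
position: [0.5288, -0.2003, 0.1535]
tool_rot: [[0.849, -0.406, 0.339], [-0.442, -0.897, 0.031], [0.291, -0.176, -0.94]]
ft_force: [-1.4, -0.9, 2.6]
grip_width: 0.0572
gripper_force: 94.7
```

Emit:
move_arm([
  [0,0,0,0,0,0,-1],
  [0,0,-8.5,0,0,-0.064,-1],
  [0,0,-17,0,0,-0.128,-1],
  [0,0,-25.5,0,0,-0.191,-1],
  [0,0,-34,0,0,-0.255,-1],
])

```text
time_s: 14.05
position: [0.5285, -0.2007, 0.1561]
tool_rot: [[0.929, 0.143, 0.34], [0.141, -0.99, 0.031], [0.341, 0.019, -0.94]]
ft_force: [-1.1, -0.8, 3.2]
grip_width: 0.0567
gripper_force: 95.1
```

Emit:
move_arm([
  [0,0,-8.5,0,0,-0.064,-1],
  [0,0,-17,0,0,-0.128,-1],
  [0,0,-25.5,0,0,-0.191,-1],
  [0,0,-34,0,0,-0.255,-1],
  [0,0,-42.5,0,0,-0.319,-1],
])

```text
time_s: 14.55
position: [0.5275, -0.2008, 0.1592]
tool_rot: [[0.589, 0.733, 0.34], [0.772, -0.634, 0.031], [0.238, 0.245, -0.94]]
ft_force: [0.3, -0.2, 2.9]
grip_width: 0.057
gripper_force: 95.0
```

Emit:
move_arm([
  [0,0,-8.5,0,0,-0.064,-1],
  [0,0,-17,0,0,-0.128,-1],
  [0,0,-25.5,0,0,-0.191,-1],
  [0,0,-34,0,0,-0.255,-1],
  [0,0,-42.5,0,0,-0.319,-1],
])

```text
time_s: 15.05
position: [0.5263, -0.2008, 0.1621]
tool_rot: [[-0.061, 0.938, 0.34], [0.998, 0.054, 0.031], [0.011, 0.341, -0.94]]
ft_force: [-0.5, 0.8, 2.6]
grip_width: 0.0565
gripper_force: 95.0
```

```bash
python3 -c "
from h import *
s=env.observe();print(s['time_s'],np.round(s['q'],1),s['grip_width'],s['gripper_force'],s['ft_force'],s['wrist_torque'],s['position'],(np.array(s['position'])-CT)@AX)
p=env.get_image('wrist');print('CT',proj(p,CT+.028*AX),[(np.round(d['pixel'],1),d['conf']) for d in env.tip_of('cap_top',p)])"
```

```text
15.05 [-40.4  17.6  90.9  16.7  58.3 -50.9] 0.05650190106888126 95.02285122871399 [-0.47565704  0.81907375  2.61240688] [ 0.08858384  0.01503583 -0.00387317] [ 0.52631838 -0.20076334  0.16212106] -0.01836129855625405
CT [[270.97070943 303.06301746]] [(array([274.2, 305.7]), 0.63), (array([82.8, 68.1]), 0.61)]
```

Emit:
move_arm([
  [0,0,-8.5,0,0,-0.064,-1],
  [0,0,-17,0,0,-0.128,-1],
  [0,0,-25.5,0,0,-0.191,-1],
  [0,0,-34,0,0,-0.255,-1],
  [0,0,-42.5,0,0,-0.319,-1],
])

```text
time_s: 15.65
position: [0.5251, -0.2007, 0.1649]
tool_rot: [[-0.676, 0.654, 0.34], [0.703, 0.711, 0.031], [-0.221, 0.26, -0.94]]
ft_force: [-0.3, 0.2, 2.5]
grip_width: 0.0569
gripper_force: 95.0
```

Emit:
move_arm([
  [0,0,-8.5,0,0,-0.064,-1],
  [0,0,-17,0,0,-0.128,-1],
  [0,0,-25.5,0,0,-0.191,-1],
  [0,0,-34,0,0,-0.255,-1],
  [0,0,-42.5,0,0,-0.319,-1],
])

```text
time_s: 16.15
position: [0.5239, -0.2004, 0.1678]
tool_rot: [[-0.94, 0.025, 0.339], [0.038, 0.999, 0.032], [-0.338, 0.043, -0.94]]
ft_force: [-0.1, 2.2, 3.5]
grip_width: 0.057
gripper_force: 95.0
```

Emit:
move_arm([
  [0,0,0,0,0,-0.2,-1],
  [0,0,0,0,0,-0.4,-1],
])

```text
time_s: 16.35
position: [0.5222, -0.2007, 0.1715]
tool_rot: [[-0.94, 0.032, 0.339], [0.046, 0.998, 0.032], [-0.337, 0.045, -0.94]]
ft_force: [0.1, 0.7, 2.3]
grip_width: 0.057
gripper_force: 95.0
```

```bash
python3 -c "
from h import *
s=env.observe();print(s['time_s'],np.round(s['q'],1),s['grip_width'],s['gripper_force'],s['ft_force'],s['wrist_torque'],s['position'],(np.array(s['position'])-CT)@AX)
p=env.get_image('wrist');print('CT',proj(p,CT+.0375*AX),[(np.round(d['pixel'],1),d['conf']) for d in env.tip_of('cap_top',p)])"
```

```text
16.35 [ -40.7   16.7   90.5   16.5   59.8 -135.1] 0.056963633770602665 95.04104375839233 [0.07080129 0.70830337 2.25813221] [0.25883779 0.20401865 0.06736855] [ 0.52220492 -0.20073037  0.17146147] -0.008184254246222059
CT [[271.82194069 299.85058621]] [(array([276.5, 306.5]), 0.78)]
```

Emit:
move_arm([
  [0,0,0,0,0,-0.8,-1],
  [0,0,0,0,0,-2,-1],
  [0,0,0,0,0,-3.5,-1],
  [0,0,0,0,0,-5,-1],
  [0,0,0,0,0,-6,-1],
])

```text
time_s: 16.95
position: [0.5015, -0.203, 0.2293]
tool_rot: [[-0.94, 0.027, 0.339], [0.04, 0.999, 0.031], [-0.338, 0.042, -0.94]]
ft_force: [0.2, 0.3, -2.4]
grip_width: 0.0567
gripper_force: 95.8
```

```bash
python3 -c "
from h import *
s=env.observe();R=np.array(s['tool_rot']);print(s['time_s'],np.round(s['q'],1),s['grip_width'],s['ft_force'],s['position'],(np.array(s['position'])-CT)@AX)
p=env.get_image('wrist');print([(np.round(d['pixel'],1),d['conf']) for d in env.tip_of('cap_top',p)],proj(p,s['position']-R[:,2]*.046))
S=env.get_image('scene');print([(d['bbox'],d['conf']) for d in env.outline_of('cap',S)],proj(S,s['position']))
a=np.vstack([cv2.resize(p['color'],(400,300)),cv2.resize(S['color'],(400,300))]);cv2.imwrite('pics/w5.png',np.hstack([a[:300],a[300:]])[:,:,::-1])
# upright target over tray: minimal tilt removal keeping heading relative to base
x=R[:,0];yaw=np.degrees(np.arctan2(x[1],x[0]));D=down(yaw)
for d in range(0,60,10): pass
Rt=down(yaw+35); print('yaw',yaw,rows(Rt,np.array([.557,.183,.22])))
"
```

```text
16.95 [ -42.6   11.8   87.    15.8   68.3 -134.8] 0.056738264623470126 [ 0.23389928  0.25727954 -2.39225484] [ 0.50152915 -0.20299177  0.22925988] 0.05324135533312836
[(array([375.3,  13.9]), 0.78), (array([273.4, 304.5]), 0.67)] [[271.96449547 301.46741623]]
[([296.2, 334.1, 41.9, 40.5], 0.95), ([427.8, 250.8, 35.9, 31.7], 0.74), ([234.2, 212.0, 39.6, 22.4], 0.58), ([344.2, 172.8, 7.0, 18.7], 0.56)] [[362.87703687 147.28013415]]
yaw 177.5508165240429 (array([ -3.5,  19.9, -34.2]), array([-3.4 , 38.64,  3.81]))
```

View pics/w5.png

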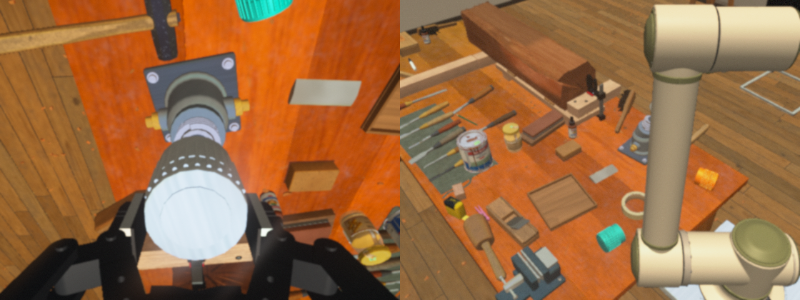

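The cap is free and held firmly, with the neck visible below it and about 2.4 N of weight on the wrist. I carry it to the tray while bringing it upright.

Emit:
move_arm([
  [-0.3,2,-3.4,0,2,0,-1],
  [-0.7,4,-6.8,-0.7,6,0.5,-1],
  [-1,6,-10,-1,10,0.8,-1],
  [-1.4,8,-14,-1.3,14.5,1,-1],
  [-1.8,10,-17,-1.7,19,1.5,-1],
])

```text
time_s: 17.65
position: [0.528, -0.0115, 0.2272]
tool_rot: [[-0.949, -0.267, 0.167], [-0.263, 0.964, 0.043], [-0.172, -0.003, -0.985]]
ft_force: [1.1, -0.5, -1.2]
grip_width: 0.0569
gripper_force: 95.8
```

```bash
python3 -c "
from h import *
s=env.observe();print(s['time_s'],np.round(s['q'],1),s['grip_width'],s['ft_force'],s['position'])
print(rows(down(212.5),np.array([.557,.183,.16])))
T=env.get_image('top');print([(d['bbox'],d['conf']) for d in env.outline_of('tray',T)])
"
```

```text
17.65 [ -17.    13.8   82.4    5.3   75.4 -123.5] 0.056931142429354445 [ 1.07719171 -0.48679729 -1.2335165 ] [ 0.52795793 -0.01151202  0.22720226]
(array([ -1.6,   9.8, -17. ]), array([-6.72, 17.99,  7.94]))
[([208.9, 227.9, 71.5, 78.2], 0.72)]
```

Emit:
move_arm([
  [-0.3,2,-3.4,-1.3,4,0.5,-1],
  [-0.6,4,-7,-2.6,8,1.5,-1],
  [-1,6,-10.5,-4,12,3.5,-1],
  [-1.4,8,-14,-5.4,15.5,6,-1],
  [-1.6,9.8,-17,-6.7,18,7.9,-1],
])

```text
time_s: 18.25
position: [0.5569, 0.1834, 0.1589]
tool_rot: [[-0.842, -0.539, -0.001], [-0.539, 0.842, -0.001], [0.001, -0.0, -1.0]]
ft_force: [-0.2, -0.6, -2.9]
grip_width: 0.0565
gripper_force: 96.5
```

Emit:
move_arm([
  [0,0,0,0,0,0,-1],
  [0,0,0,0,0,0,-1],
])

```text
time_s: 18.45
position: [0.5572, 0.1814, 0.1598]
tool_rot: [[-0.844, -0.536, 0.0], [-0.536, 0.844, -0.0], [-0.0, -0.001, -1.0]]
ft_force: [0.3, 0.6, -2.5]
grip_width: 0.0564
gripper_force: 96.5
```

```bash
python3 -c "
from h import *
s=env.observe();R=np.array(s['tool_rot']);print(s['time_s'],np.round(s['q'],1),s['grip_width'],s['ft_force'],s['position'],R[:,2])
print(rows(down(212.5),np.array([.557,.183,.035])))
p=env.get_image('wrist');print([(np.round(d['pixel'],1),d['conf']) for d in env.tip_of('cap_top',p)],proj(p,s['position']-R[:,2]*.046))
S=env.get_image('scene')
for n in('tray',):
  for P in(p,S): print([(np.round(d['pixel']),d['conf'],atz(P,d['pixel'],0).round(3)) for d in env.tip_of(n,P)])
def box(P): return [proj(P,np.array([x,y,.018])).round(0)[0].tolist() for x,y in((.483,.281),(.655,.261),(.629,.084),(.457,.108))]
print(box(S))
a=[cv2.resize(p['color'],(400,300)),cv2.resize(S['color'],(400,300))];cv2.imwrite('pics/w6.png',np.hstack(a)[:,:,::-1])
"
```

```text
18.45 [   6.5   27.2   72.4   -0.    80.4 -115.9] 0.056433722531846885 [ 0.31016033  0.55813732 -2.46369032] [0.5572017  0.18139779 0.15976818] [ 3.93486053e-04 -4.90463828e-04 -9.99999802e-01]
(array([-0. ,  0. , -0.1]), array([-0.07,  0.15, 12.48]))
[(array([275. , 304.9]), 0.66)] [[272.05439884 300.92699246]]
[(array([279., 181.]), 0.66, array([0.557, 0.188, 0.   ]))]
[(array([224., 282.]), 0.87, array([0.557, 0.189, 0.   ])), (array([218., 215.]), 0.29, array([0.751, 0.061, 0.   ]))]
[[210.0, 318.0], [174.0, 269.0], [239.0, 239.0], [278.0, 284.0]]
```

View pics/w6.png

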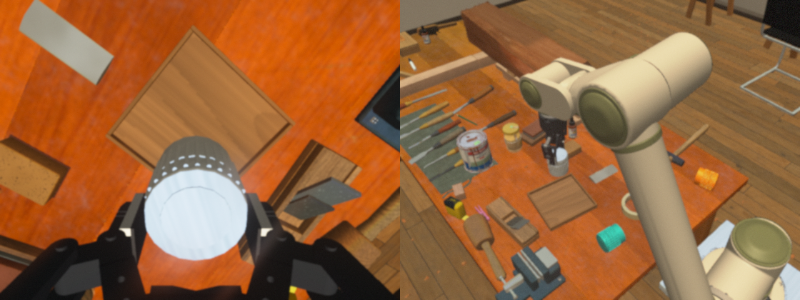

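The cap hangs upright over the tray, and the wrist picture and the scene agree on the tray centre (.557,.187). I lower it.

Emit:
move_arm([
  [0,0,0,0,0.4,3,-1],
  [0,0,0,0,0.4,6,-1],
  [0,0,0,0,0.4,9,-1],
  [0,0,0,0,0.4,11.5,-1],
  [0,0,0,0,0.4,12.5,-1],
])

```text
time_s: 19.2
position: [0.5546, 0.1839, 0.0344]
tool_rot: [[-0.845, -0.535, -0.0], [-0.535, 0.845, -0.001], [0.001, -0.0, -1.0]]
ft_force: [0.2, 0.2, -1.8]
grip_width: 0.0567
gripper_force: 96.5
```

Emit:
move_arm([
  [0,0,0,0,0,0.2,-1],
  [0,0,0,0,0,0.4,-1],
  [0,0,0,0,0,0.6,-1],
  [0,0,0,0,0,0.75,-1],
])

```text
time_s: 19.6
position: [0.556, 0.1846, 0.0294]
tool_rot: [[-0.844, -0.536, 0.004], [-0.536, 0.844, -0.0], [-0.004, -0.002, -1.0]]
ft_force: [-0.9, 0.3, -2.2]
grip_width: 0.0567
gripper_force: 96.5
```

Emit:
move_arm([
  [0,0,0,0,0,0.05,-1],
  [0,0,0,0,0,0.1,-1],
])

```text
time_s: 19.8
position: [0.5557, 0.1847, 0.0278]
tool_rot: [[-0.844, -0.536, 0.003], [-0.536, 0.844, -0.0], [-0.002, -0.002, -1.0]]
ft_force: [0.6, 0.4, -2.2]
grip_width: 0.0569
gripper_force: 96.5
```

Emit:
move_arm([
  [0,0,0,0,0,0.05,-1],
  [0,0,0,0,0,0.1,-1],
])

```text
time_s: 20.0
position: [0.5556, 0.1846, 0.0266]
tool_rot: [[-0.844, -0.536, 0.002], [-0.536, 0.844, -0.0], [-0.002, -0.002, -1.0]]
ft_force: [-0.5, 0.7, -3.1]
grip_width: 0.0566
gripper_force: 96.5
```

Emit:
move_arm([
  [0,0,0,0,0,0.05,-1],
  [0,0,0,0,0,0.1,-1],
])

```text
time_s: 20.2
position: [0.5555, 0.1846, 0.0255]
tool_rot: [[-0.844, -0.536, 0.002], [-0.536, 0.844, -0.0], [-0.002, -0.001, -1.0]]
ft_force: [0.4, -0.5, -1.9]
grip_width: 0.0568
gripper_force: 96.5
```

Emit:
move_arm([
  [0,0,0,0,0,0.05,-1],
  [0,0,0,0,0,0.1,-1],
])

```text
time_s: 20.4
position: [0.5555, 0.1846, 0.0245]
tool_rot: [[-0.844, -0.536, 0.002], [-0.536, 0.844, -0.0], [-0.002, -0.001, -1.0]]
ft_force: [-0.3, -0.0, -2.2]
grip_width: 0.057
gripper_force: 96.5
```

Emit:
move_arm([
  [0,0,0,0,0,0.05,-1],
  [0,0,0,0,0,0.1,-1],
])

```text
time_s: 20.6
position: [0.5556, 0.1846, 0.0235]
tool_rot: [[-0.844, -0.536, 0.002], [-0.536, 0.844, -0.0], [-0.002, -0.001, -1.0]]
ft_force: [-0.5, 1.2, -2.0]
grip_width: 0.0567
gripper_force: 96.5
```

Emit:
move_arm([
  [0,0,0,0,0,0.05,-1],
  [0,0,0,0,0,0.1,-1],
])

```text
time_s: 20.8
position: [0.5557, 0.1847, 0.0226]
tool_rot: [[-0.844, -0.536, 0.003], [-0.536, 0.844, -0.0], [-0.002, -0.002, -1.0]]
ft_force: [0.5, -0.0, 0.4]
grip_width: 0.0566
gripper_force: 96.7
```

Emit:
move_arm([
  [0,0,0,0,0,0.05,-1],
  [0,0,0,0,0,0.1,-1],
])

```text
time_s: 21.0
position: [0.5561, 0.1848, 0.0225]
tool_rot: [[-0.844, -0.536, 0.004], [-0.536, 0.844, 0.0], [-0.004, -0.002, -1.0]]
ft_force: [-2.1, 0.1, 9.5]
grip_width: 0.0567
gripper_force: 97.8
```

Emit:
move_arm([
  [0,0,0,0,0,0.05,-1],
  [0,0,0,0,0,0.1,-1],
])

```text
time_s: 21.2
position: [0.5563, 0.1849, 0.0224]
tool_rot: [[-0.844, -0.536, 0.005], [-0.536, 0.844, 0.001], [-0.004, -0.002, -1.0]]
ft_force: [-3.4, 0.1, 16.9]
grip_width: 0.057
gripper_force: 98.6
```

Contact is made, so I ease off 1.5 mm, open gently and retreat.

Emit:
move_arm([
  [0,0,0,0,0,-0.15,-1],
  [0,0,0,0,0,-0.15,-1],
  [0,0,0,0,0,-0.15,0.4],
  [0,0,0,0,0,-0.15,1],
  [0,0,0,0,0,-0.15,1],
], squeeze=40)

```text
time_s: 21.7
position: [0.5555, 0.1845, 0.0218]
tool_rot: [[-0.844, -0.536, 0.002], [-0.536, 0.844, -0.0], [-0.002, -0.001, -1.0]]
ft_force: [-0.5, -0.4, -0.5]
grip_width: 0.0849
gripper_force: 0.0
```

Emit:
move_arm([
  [0,0,0,0,0,0,1],
  [0,0,0,0,0,0,1],
  [0,0,0,0,0,-1,1],
  [0,0,0,0,0,-3,1],
  [0,0,0,0,0,-5,1],
])

```text
time_s: 22.2
position: [0.5554, 0.1846, 0.0732]
tool_rot: [[-0.844, -0.536, 0.002], [-0.536, 0.844, -0.0], [-0.002, -0.001, -1.0]]
ft_force: [-0.2, 0.4, 0.7]
grip_width: 0.0856
gripper_force: 0.0
```

Emit:
move_arm([
  [0,0,0,0,0,-3,1],
  [0,0,0,0,0,-6,1],
  [0,0,0,0,0,-9,1],
  [0,0,0,0,0,-11,1],
  [0,0,0,0,0,-12,1],
])

```text
time_s: 22.7
position: [0.5556, 0.1847, 0.1948]
tool_rot: [[-0.844, -0.536, 0.006], [-0.536, 0.844, 0.0], [-0.005, -0.003, -1.0]]
ft_force: [-0.5, 0.3, 0.2]
grip_width: 0.0855
gripper_force: 0.0
```

Emit:
move_arm([
  [0,0,0,0,0,0,1],
  [0,0,0,0,0,0,1],
])

```text
time_s: 22.9
position: [0.5547, 0.1846, 0.1911]
tool_rot: [[-0.844, -0.536, 0.001], [-0.536, 0.844, -0.0], [-0.001, -0.001, -1.0]]
ft_force: [-0.7, 0.7, -0.2]
grip_width: 0.0853
gripper_force: 0.0
```

```bash
python3 -c "
from h import *
p=env.get_image('wrist');S=env.get_image('scene')
C=np.array([.556,.185,.071]);print(proj(p,C),proj(S,C),[(np.round(d['pixel'],1),d['conf']) for d in env.tip_of('cap_top',p)],[(np.round(d['pixel'],1),d['conf']) for d in env.tip_of('cap_top',S)])
cv2.imwrite('pics/w7.png',np.hstack([cv2.resize(p['color'],(400,300)),cv2.resize(S['color'],(400,300))])[:,:,::-1])
"
```

```text
[[272.88826176 190.41149685]] [[222.99703201 261.02551864]] [(array([270.9, 189.1]), 0.65), (array([110.2,  66. ]), 0.2)] [(array([280.4, 341.8]), 0.82), (array([441.6, 254.6]), 0.69), (array([221.5, 259.6]), 0.6)]
```

View pics/w7.png

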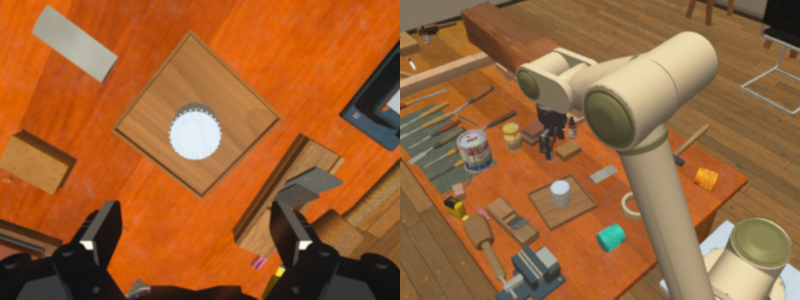

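The cap stands upright in the middle of the tray, at wrist (271,189) and scene (222,260), and the gripper is clear.

```bash
python3 -c "
from rig import env
print(env.close_job())"
```

```text
the job is handed in; nothing more can be done
None
```

The aluminium cap was unscrewed with one regrip, held as it came free, and now stands on its open rim in the middle of the tray; the other things were not touched, and the job was handed in after about 23 s on the robot's clock.

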